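# Find the heavy side of a drive rotor and hold it down

## Task

Squeeze the trigger of the clamped air duster right home and let it spring back, to blow the dust out of the rotor's bearing. Then turn the steel rotor on the balancing stand by hand to find its unmarked heavy side by feel, and bring that side to the very bottom. Finish with the rotor held still in the fingers like that (do not let go), leaving the other things on the table where they lie.

Things in the scene. Friction and masses are not known exactly. Their poses are not given: they have to be found in the camera images.
- stand: grey balancing stand, fixed. Origin on the table under the rotor's centre; x along the level rotor shaft, z up. Base plate 150 x 120 x 16 mm; the bearing pedestal (50 mm wide in y, top 137 mm above the table) stands on its -x side, with its bearing front 65 mm behind the rotor's mid-plane, so that the rotor overhangs freely towards +x
- hub (a point): centre of the rotor on the shaft axis, 120 mm above the table; fixed to the stand, axes as the stand's. The shaft (12 mm thick) comes from -x; a brass nut (24 mm across) stands 10 mm out of the +x face
- rotor (a joint): turning angle in rad, unlimited, not wrapped, of the rotor: steel disc 100 mm across, 16 mm thick (faces 8 mm either side of the hub along the stand's x), 12 marks every 30 degrees on rim and +x face, one broad and red, the rest thin and black. At 0 the red mark is on top; positive turns it from the top towards the stand's -y (right-hand rule about its x). Pinch and turn it at the rim from above
- mark (a point): middle of the red mark on the rim, 50 mm from the axis. The heavy side (hidden slug, up to about 0.065 N m) has no fixed place relative to it. Dry bearing friction is about half that: let go, it creeps heavy side down for about 1 s, then sticks 25 to 35 degrees short of the bottom, equally far from either side; in between, or near the top, it stays as left
- duster: blue pistol-shaped air duster lying on its side, clamped on a fixed post, barrel along its y with the nozzle pointing to +y at the rotor; origin under the post, on the table. The grip, 20 mm wide in y and 26 mm high, runs level along -x from the barrel to x = -113 mm, centre line at y = -28 mm, z = 120 mm
- squeeze (a point): where to centre the fingers for the squeeze, 55 mm from the post towards -x, 120 mm above the table; axes as the duster's; close along its y. The grip's back is 15 mm towards -y; the trigger's outer face is 28 mm towards +y at rest, 15 mm squeezed home (so open to over 60 mm; the trigger is met first and moves alone)
- trigger (a joint): sprung orange trigger (72 x 9 mm, 22 mm high) beside the grip on its nozzle side, hinged on an upright axis next to the barrel: 0 at rest, 0.28 rad squeezed home; it takes about 2 to 8 N at the squeeze point (47 mm from the hinge), where it travels about 13 mm, and springs back by itself
- trigger_tip (a point): point on the trigger's outer face at the squeeze point; moves with it
- cartridge: red game cartridge, 100 x 65 x 22 mm; loose bystander, leave it alone; origin at the middle of its underside
- screwdriver: screwdriver with yellow handle, lying along its x; loose bystander, leave it alone; origin at the middle of its underside
- tape_roll: green roll of tape, 64 mm across, 18 mm high; loose bystander, leave it alone; origin at the middle of its underside
- jar: small clear jar with black cap, 48 mm across, 50 mm high; loose bystander, leave it alone; origin at the middle of its underside
- cassette: black tape cassette with an orange label, 64 x 100 x 12 mm; loose bystander, leave it alone; origin at the middle of its underside

How it is judged:
On the way, in this order (a step that is already met when the one before it is completed fails the run):
1. the duster's trigger is squeezed home by the fingers (value of joint trigger above 0.22 rad and contact force between the fingers and trigger above 0.5 N), for 0.1 s.
2. the trigger is let go and has sprung back (value of joint trigger below 0.05 rad and contact force between the fingers and trigger below 0.1 N), for 0.1 s.
3. the rotor is turned by hand (contact force between the fingers and rotor above 0.3 N and (velocity of joint rotor above 0.1 rad/s or velocity of joint rotor below -0.1 rad/s)), for 0.1 s.
At the end, for the whole second after the job is handed in: the rotor's heavy side points straight down within 14 degrees, the rotor is still (under 0.1 rad/s) and held by the fingers (over 1.5 N), the trigger has sprung back (under 0.05 rad), and the five loose bystanders lie within 30 mm of where they were (y of slug in the frame of hub between -0.0067 and 0.0067 m and z of slug in the frame of hub below -0.02 m and contact force between the fingers and rotor above 1.5 N and velocity of joint rotor between -0.1 and 0.1 rad/s and value of joint trigger below 0.05 rad and distance of each of cartridge, screwdriver, tape_roll, jar, cassette from where it was at the start of the episode below 0.03 m); the arm keeps its last pose, push and grip.
It fails at once if a bystander is knocked away by more than 50 mm (distance of any of cartridge, screwdriver, tape_roll, jar, cassette from where it was at the start of the episode above 0.05 m).
It also fails if it takes over 72 s, if anything falls off the work surface, if the arm or the gripper's body presses on something with over 40 N, if the wrist force passes 120 N, or if a joint passes its speed limit or range.

## Robot

A 6-joint arm with a two-finger parallel gripper is mounted at the origin on the work surface. World frame = base frame: x ahead of the robot, y to its left, z up, the work surface at z = 0. Lengths are in m, angles in rad, forces in N, time in s.
With the tool pointing down it reaches from about 0.275 to 0.975 m from the base axis. Payload 8.4 kg.
Tool frame: the origin (TCP) lies midway between the tips of the shut fingers; the grasp point (between the pads) lies 19 mm behind it (manip.grip_point_offset is the z of the grasp point in the tool frame, in m); z points along the fingers, y is the line along which they close (so a half turn about z gives the same grasp; the last joint's range is limited). The gripper opens to 92 mm and grips with 3 to 60 N. Pads are 20 mm wide; open, the fingers measure 128 mm over their backs; the gripper's body (75 mm by 189 mm) begins 69 mm behind the grasp point.
Start: joints at [1.243, 0.353, 1.633, -0, 1.155, -0.002], TCP at [0.2, 0.592, 0.215] pointing down, gripper open.
Joint ranges: [-2.63, 2.63], [-0.92, 2.1], [0.06, 2.66], [-1.3, 4.44], [0, 2.69], [-3.02, 3.02]. Speed limits (rad/s): [2.22, 2.22, 2.79, 3.14, 3.14, 3.14].

## Interface

Orientations are given as a rotation vector (axis times angle).
In Python, from bench import manip, optics gives the robot as it stands (manip), with the cameras (optics).
- The arm moves only by the shell command python3 jog.py 'ROWS' [OPENING] [FORCE]. ROWS is rows parted by semicolons, their numbers by spaces, 1 to 10 of them, each of 6 numbers: dx, dy, dz in m, then a rotation vector rx, ry, rz in rad; each row shifts and turns the commanded pose from where the row before left it, along the tool's axes as they then stand; what a row does not reach is not made up. A row lasts 1/8 s, in which the tool goes at most 0.0625 m and 0.188 rad, less where a joint would pass 70% of its speed; a pose out of reach is approached as far as the arm can. OPENING is the finger opening in m, set as the command begins (- or left out keeps the last). The fingers move at their own pace and stop on an object; FORCE is the grip in N (left out, the last holds). Time passes only in rows, so rows that do not move let the fingers close. It prints the time, the measured TCP pose, the force, the opening and the grip force at its end.
- manip.sense(): the state, without advancing time (a new reading comes with each control period).
- optics.read_camera(name): name is "scene" or "top" or "wrist"; returns the picture (420x560x3 uint8, blue, green, red); there is no depth.
- optics.calibration(name): a dict with "intrinsics" (3x3 intrinsics, pixels), "R" (3x3) and "t" (3): a world point X has camera coordinates R X + t; the wrist camera has in their place "tool_from_camera" (4x4, takes a point from camera to tool coordinates, whose origin is the TCP and whose axes are the flange's). Camera axes: x right, y down, z forward; pixel columns grow to the right and rows downward; lengths in m; the calibration is good to about 2 mm. A picture is of the moment at which its call begins: read the wrist's pose just before it. calibration takes no time and is no camera call.
- manip.sign_off(): hands the job in; it is judged then, once.
The state is a dict: "time_s": time; "joint_positions": joint angles; "qd": joint speeds; "joint_torque": joint torques, N m; "tcp_pos": TCP position; "tool_rot": TCP orientation; "wrist_force": force on the tool from outside, world axes, zero at the start; "wrist_torque": the same for the moment, N m; "grip_width": finger opening in m; "grasp_force": force on a finger pad.
Only numpy, scipy, OpenCV 4.12 (cv2) and the standard library are available. Lean on these libraries where they do the work, as an engineer would, in place of code of your own. Each camera call takes 0.05 s, during which the arm holds its last target. There are 200 camera calls.

## Working session

There is one attempt and no reset: what is moved stays moved. The work goes in short steps, Python scripts to look and compute and a shell command to move; the robot and the scene stay as the last step left them, time stands still between calls to the robot, and variables do not carry over. Pictures are saved under pics/ and viewed, at most 10 in all, crops included, and the job is handed in when it is done.

```bash
ls; mkdir -p pics; python3 - <<'E'
from bench import manip, optics
import cv2,numpy as np
s=manip.sense();print(s)
for n in("scene","top"):
    cv2.imwrite(f"pics/{n}0.png",optics.read_camera(n));c=optics.calibration(n);print(n,c)
print(optics.calibration("wrist"),manip.grip_point_offset)
a=[cv2.imread(f"pics/{n}0.png") for n in("scene","top")]
E
```

```text
bench.py
jog.py
pics
{'time_s': 0.0, 'joint_positions': array([ 1.24261436e+00,  3.53628718e-01,  1.63413683e+00,  1.13830724e-05,
        1.15516775e+00, -2.36321192e-03]), 'qd': array([-0.00044901, -0.00124407,  0.00135092, -0.00130651,  0.00012229,
        0.00159815]), 'joint_torque': array([ 1.71177551e-03, -5.93838644e+01, -3.34214509e+01,  6.97120302e-02,
        2.37921177e-02, -1.23137252e-04]), 'tcp_pos': array([0.19987027, 0.59166481, 0.21387466]), 'tool_rot': array([-5.09503698e-01, -3.09976705e+00,  2.07434972e-03]), 'wrist_force': array([-0.32465672, -0.09335137, -0.46584472]), 'wrist_torque': array([ 0.06375532, -0.01458938,  0.02651017]), 'grasp_force': 0.0, 'grip_width': 0.09158136165915456}
scene {'intrinsics': array([[484.0323128 ,   0.        , 282.15105482],
       [  0.        , 484.0323128 , 210.85203255],
       [  0.        ,   0.        ,   1.        ]]), 'R': array([[-0.34274361,  0.93942807, -0.00131214],
       [ 0.61101555,  0.22186327, -0.75989255],
       [-0.71357327, -0.26125005, -0.65004738]]), 't': array([ 0.16231034, -0.1902476 ,  1.97035297])}
to
[... 251 characters left out ...]
54922e-01, -1.16197710e-02, -1.49092872e-01],
       [ 1.49085458e-01,  1.50653536e-03, -9.88823168e-01]]), 't': array([-0.03214317,  0.4983306 ,  1.5576559 ])}
{'intrinsics': array([[370.30679821,   0.        , 283.19763883],
       [  0.        , 370.30679821, 209.86546098],
       [  0.        ,   0.        ,   1.        ]]), 'tool_from_camera': array([[-1.06039071e-04, -9.63591197e-01, -2.67379867e-01,
         7.45913126e-02],
       [ 9.99999989e-01, -7.50657391e-05, -1.26061789e-04,
         1.32122755e-03],
       [ 1.01400963e-04, -2.67379878e-01,  9.63591195e-01,
        -1.70164525e-01],
       [ 0.00000000e+00,  0.00000000e+00,  0.00000000e+00,
         1.00000000e+00]])} -0.0187
```

View pics/scene0.png

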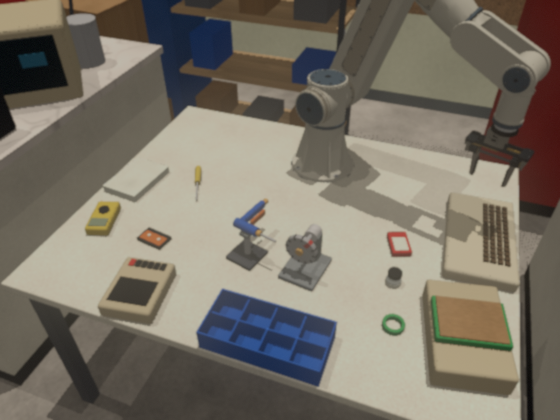

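View pics/top0.png

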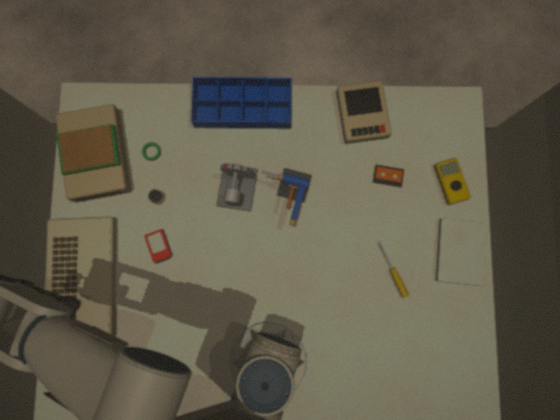

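```bash
cat > h.py <<'E'
from bench import manip, optics
import cv2,numpy as np
from scipy.spatial.transform import Rotation as Ro
def cam(n,s=None):
    c=optics.calibration(n);K=c["intrinsics"]
    if n=="wrist":
        T=np.eye(4);T[:3,:3]=Ro.from_rotvec(s["tool_rot"]).as_matrix();T[:3,3]=s["tcp_pos"]
        W=T@c["tool_from_camera"];return K,W[:3,:3].T,-W[:3,:3].T@W[:3,3]
    return K,c["R"],c["t"]
def ray(C,p):
    K,R,t=C;d=R.T@np.linalg.solve(K,[p[0],p[1],1.]);return -R.T@t,d/np.linalg.norm(d)
def onz(C,p,z):
    o,d=ray(C,p);return o+d*(z-o[2])/d[2]
def tri(Cs,ps):
    A=np.zeros((3,3));b=np.zeros(3);rs=[ray(C,p) for C,p in zip(Cs,ps)]
    for o,d in rs:
        M=np.eye(3)-np.outer(d,d);A+=M;b+=M@o
    X=np.linalg.solve(A,b);return X,[round(1e3*np.linalg.norm(np.cross(X-o,d)),1) for o,d in rs]
def proj(C,X):
    K,R,t=C;q=K@(R@np.asarray(X,float)+t);return q[:2]/q[2]
E
python3 - <<'E'
from h import *
a=cv2.imread("pics/scene0.png")[190:295,225:340];b=cv2.imread("pics/top0.png")[150:235,205:320]
f=lambda i,w,h:cv2.convertScaleAbs(cv2.resize(i,(w,h),interpolation=cv2.INTER_CUBIC),alpha=1.5)
cv2.imwrite("pics/c1.png",np.hstack([f(a,400,365),np.vstack([f(b,400,296),np.zeros((69,400,3),np.uint8)])]))
t=cam("top");print(onz(t,(233,170),.12),onz(t,(295,180),.12))
s=manip.sense();print(Ro.from_rotvec(s["tool_rot"]).as_matrix().round(2))
E
```

```text
[0.60556037 0.11856639 0.12      ] [ 0.57520831 -0.08030907  0.12      ]
[[-0.95  0.32 -0.  ]
 [ 0.32  0.95 -0.  ]
 [-0.   -0.   -1.  ]]
```

View pics/c1.png

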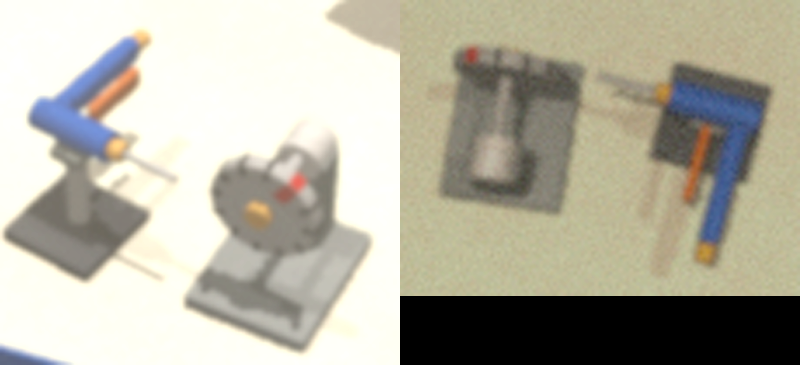

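```bash
python3 jog.py '-0.04 -0.037 -0.03;-0.044 -0.04 -0.03;-0.044 -0.04 -0.02;-0.044 -0.04 -0.02;-0.044 -0.04 -0.02;-0.044 -0.04 -0.01;-0.044 -0.04 0;-0.044 -0.04 0;-0.044 -0.04 0;-0.044 -0.04 0' 2>&1|tail -5; python3 jog.py '-0.044 -0.04 0 0 0 0;-0.044 -0.04 0 0 0 0' 
```

```text
Traceback (most recent call last):
  File "jog.py", line 5, in <module>
    connect(sys.argv[1:4])
    ~~~~~~~^^^^^^^^^^^^^^^
ValueError: each row has 6 numbers
time_s: 0.35
tcp_pos: [0.2579, 0.4869, 0.214]
tool_rot: [-0.507, -3.1, 0.001]
wrist_force: [0.7, -0.1, 0.4]
grip_width: 0.0918
grasp_force: 0.0
```

```bash
python3 jog.py '-0.04 -0.037 -0.03 0 0 0;-0.044 -0.04 -0.02 0 0 0;-0.044 -0.04 -0.02 0 0 0;-0.044 -0.04 -0.02 0 0 0;-0.044 -0.04 -0.02 0 0 0;-0.044 -0.04 -0.02 0 0 0;-0.044 -0.04 0 0 0 0;-0.044 -0.04 0 0 0 0;-0.044 -0.04 0 0 0 0;0 0 0 0 0 -0.15' ; python3 jog.py '0 0 0 0 0 0;0 0 0 0 0 0'
python3 - <<'E'
from h import *
import pickle
s=manip.sense();i=optics.read_camera("wrist");cv2.imwrite("pics/w1.png",i);pickle.dump(s,open("w1.pkl","wb"))
print(s["tcp_pos"],s["joint_positions"].round(2),Ro.from_rotvec(s["tool_rot"]).as_matrix().round(3))
E
```

```text
time_s: 1.6
tcp_pos: [0.5155, 0.022, 0.3436]
tool_rot: [-0.278, -3.129, 0.002]
wrist_force: [0.7, 0.3, -1.1]
grip_width: 0.0918
grasp_force: 0.0
time_s: 1.85
tcp_pos: [0.5141, 0.0259, 0.3441]
tool_rot: [-0.279, -3.129, -0.0]
wrist_force: [-0.4, 0.3, -0.0]
grip_width: 0.0918
grasp_force: 0.0
[0.51406389 0.02593543 0.34406028] [ 0.05  0.07  1.7   0.    1.37 -1.35] [[-0.984  0.177 -0.   ]
 [ 0.177  0.984  0.   ]
 [ 0.     0.    -1.   ]]
```

View pics/w1.png

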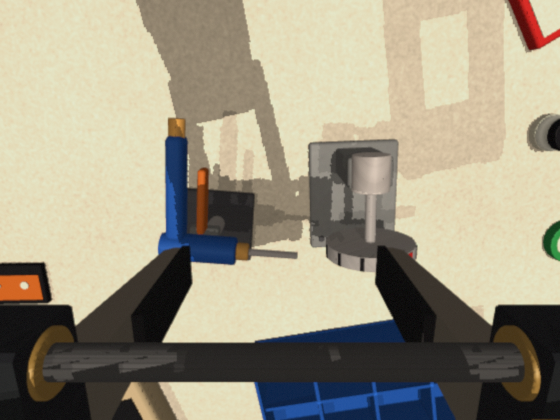

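```bash
python3 jog.py '-0.025 -0.05 0 0 0 0;-0.025 -0.05 0 0 0 0;0 0 0 0 0 0;0 0 0 0 0 0' >/dev/null
cat > m.py <<'E'
from h import *
import pickle
def masks(i):
    h=cv2.cvtColor(i,cv2.COLOR_BGR2HSV)
    return dict(blue=cv2.inRange(h,(105,120,40),(125,255,255)),orange=cv2.inRange(h,(4,170,70),(13,255,255)),gold=cv2.inRange(h,(13,130,90),(22,255,255)),red=cv2.inRange(h,(0,150,60),(3,255,255))|cv2.inRange(h,(174,150,60),(180,255,255)))
def comps(m,amin=25):
    n,l,st,c=cv2.connectedComponentsWithStats(m);return [(st[k].tolist(),c[k].round(1).tolist()) for k in range(1,n) if st[k][4]>=amin]
E
python3 - <<'E'
from m import *
s=manip.sense();i=optics.read_camera("wrist");cv2.imwrite("pics/w2.png",i);pickle.dump(s,open("w2.pkl","wb"));print(s["tcp_pos"],s["tool_rot"])
for n in("w1","w2"):
    for k,m in masks(cv2.imread(f"pics/{n}.png")).items(): print(n,k,comps(m))
E
```

```text
[ 0.54585096 -0.08096571  0.34412447] [-2.77088230e-01 -3.12895059e+00 -7.54786703e-04]
w1 blue [([158, 137, 79, 127, 3641], [187.6, 213.4]), ([258, 320, 147, 23, 1680], [350.2, 334.4]), ([255, 382, 200, 38, 7099], [352.2, 400.7])]
w1 orange [([197, 168, 11, 66, 659], [202.0, 200.5]), ([0, 274, 44, 27, 997], [19.9, 287.9])]
w1 gold [([169, 119, 16, 18, 274], [176.6, 127.1]), ([236, 243, 13, 17, 186], [241.7, 251.3]), ([28, 333, 20, 54, 339], [34.6, 358.4]), ([528, 350, 13, 44, 278], [534.9, 374.7])]
w1 red [([509, 0, 51, 50, 1011], [530.0, 24.6])]
w2 blue [([248, 85, 78, 137, 4065], [277.3, 173.6]), ([454, 279, 106, 46, 2240], [508.6, 296.6]), ([319, 303, 87, 40, 2631], [360.2, 325.7]), ([330, 382, 123, 38, 4155], [387.6, 400.4])]
w2 orange [([287, 121, 13, 68, 530], [293.1, 155.7]), ([39, 242, 66, 28, 1529], [72.0, 256.2])]
w2 gold [([263, 66, 18, 20, 301], [271.6, 74.8]), ([326, 201, 13, 16, 175], [331.8, 208.7]), ([26, 333, 22, 58, 378], [33.4, 363.7]), ([521, 333, 15, 22, 127], [528.0, 344.3]), ([532, 362, 7, 27, 150], [535.4, 375.9])]
w2 red [([509, 206, 7, 15, 64], [512.2, 212.9])]
```

View pics/w2.png

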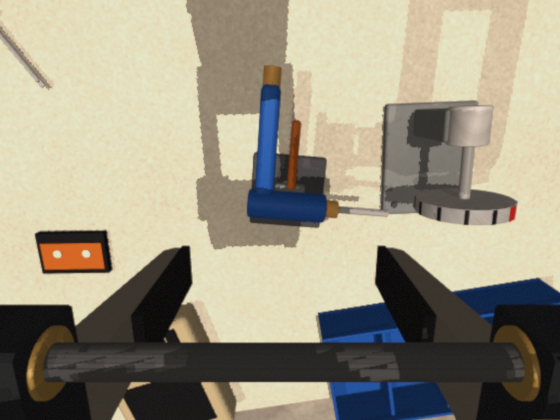

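```bash
python3 - <<'E'
from m import *
C=[cam("wrist",pickle.load(open(f"{n}.pkl","rb"))) for n in("w1","w2")]
I=[cv2.imread(f"pics/{n}.png") for n in("w1","w2")]
def T(n,*p): X,e=tri(C,p);print(n,X.round(4),e);return X
T("cap",(176.6,127.1),(271.6,74.8));T("ring",(241.7,251.3),(331.8,208.7))
T("trig end",(203,169),(295.5,122));T("trig mid",(202,200.5),(293.1,155.7));T("shaft/rot",(370,235),(465,197));T("pedestal top front centre",(370,192),(467,143))
# grip centre line from blue mask rows
for c,i,rows in zip(C,I,[(145,160,175,190,205,220),(95,110,125,140,155,170)]):
    m=masks(i)["blue"];g=[]
    for r in rows:
        x=np.flatnonzero(m[r,:345]); g.append(onz(c,(x.mean(),r),.128)[:2])
    g=np.array(g);a=np.polyfit(g[:,0],g[:,1],1);print("grip line",g[[0,-1]].round(4),"yaw",np.arctan(a[0]))
m=cv2.cvtColor(I[0],cv2.COLOR_BGR2HSV)
for p in[(310,142),(397,139)]:print("base w1",onz(C[0],p,.016))
for p in[(384,106),(383,212)]:print("base w2",onz(C[1],p,.016))
print("rotor ends w1",[onz(C[0],p,.12) for p in((326,247),(416,247))],[onz(C[1],p,.12) for p in((414,207),(516,208))])
E
```

```text
cap [ 0.4405 -0.0724  0.1206] [np.float64(0.5), np.float64(0.5)]
ring [ 0.5868 -0.0333  0.1252] [np.float64(0.2), np.float64(0.2)]
trig end [ 0.4895 -0.0567  0.1155] [np.float64(0.3), np.float64(0.3)]
trig mid [ 0.5232 -0.0652  0.1185] [np.float64(0.6), np.float64(0.6)]
shaft/rot [0.5995 0.1135 0.1157] [np.float64(2.9), np.float64(2.9)]
pedestal top front centre [0.5433 0.1165 0.1233] [np.float64(1.4), np.float64(1.4)]
grip line [[ 0.4584 -0.0753]
 [ 0.5371 -0.0953]] yaw -0.24679741269747577
grip line [[ 0.459  -0.0775]
 [ 0.5321 -0.0967]] yaw -0.2568772714999439
base w1 [0.4912051  0.06743109 0.016     ]
base w1 [0.50778096 0.18157928 0.016     ]
base w2 [0.49429457 0.06226848 0.016     ]
base w2 [0.63641113 0.04600176 0.016     ]
rotor ends w1 [array([0.60033724, 0.06099941, 0.12      ]), array([0.61847393, 0.16165172, 0.12      ])] [array([0.60258229, 0.05671189, 0.12      ]), array([0.62353974, 0.16746051, 0.12      ])]
```

```bash
python3 jog.py '0.033 -0.012 0.02 0 0 0.072;0 0 0.045 0 0 0;0 0 0.045 0 0 0;0 0 0.045 0 0 0;0 0 0.045 0 0 0;0 0 0.043 0 0 0;0 0 0 0 0 0;0 0 0 0 0 0' 
python3 - <<'E'
from h import *
i=optics.read_camera("wrist");s=manip.sense();cv2.imwrite("pics/w3.png",i);j=optics.read_camera("scene")
print(s["tcp_pos"])
cv2.imwrite("pics/c3.png",np.hstack([i[:,:460],cv2.resize(j[180:300,200:300],(340,420))[:,:]]))
E
```

```text
time_s: 3.45
tcp_pos: [0.5124, -0.0872, 0.1027]
tool_rot: [0.387, 3.116, -0.0]
wrist_force: [0.9, 0.4, -0.1]
grip_width: 0.0922
grasp_force: 0.0
[ 0.51287744 -0.08744596  0.10315397]
```

View pics/c3.png

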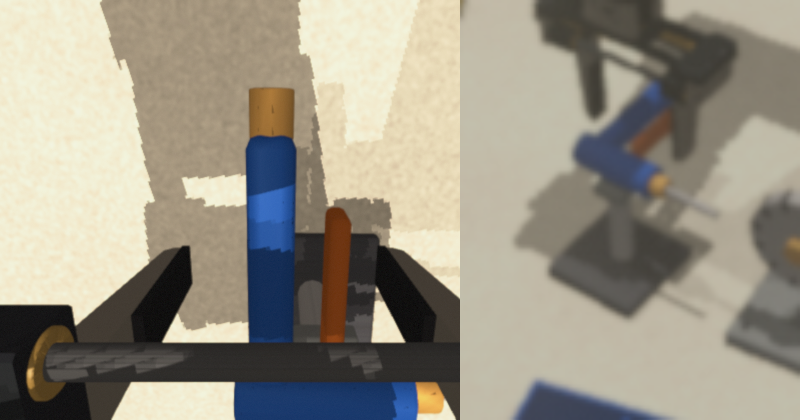

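Fingers straddle the grip (wrist px 270) and the trigger (px 335), parallel to both; the scene view confirms their height. I'll squeeze now.

```bash
python3 jog.py '0 0 0 0 0 0;0 0 0 0 0 0;0 0 0 0 0 0;0 0 0 0 0 0;0 0 0 0 0 0;0 0 0 0 0 0' 0.02 18; python3 jog.py '0 0 0 0 0 0;0 0 0 0 0 0;0 0 0 0 0 0' 
```

```text
time_s: 4.3
tcp_pos: [0.5107, -0.0859, 0.1011]
tool_rot: [-0.39, -3.115, -0.005]
wrist_force: [-0.8, 22.0, 4.7]
grip_width: 0.0338
grasp_force: 11.3
time_s: 4.68
tcp_pos: [0.5108, -0.0856, 0.1011]
tool_rot: [-0.389, -3.115, -0.005]
wrist_force: [-1.4, 14.4, 3.8]
grip_width: 0.033
grasp_force: 18.2
```

```bash
python3 jog.py '0 0.002 0 0 0 0;0 0 0 0 0 0;0 0 0 0 0 0;0 0 0 0 0 0' - 25; python3 - <<'E'
from h import *
i=optics.read_camera("wrist");cv2.imwrite("pics/w4.png",i);cv2.imwrite("pics/c4.png",i[180:400,180:420])
E
```

```text
time_s: 5.18
tcp_pos: [0.5108, -0.0856, 0.101]
tool_rot: [-0.388, -3.115, -0.0]
wrist_force: [-4.0, 1.5, 5.6]
grip_width: 0.033
grasp_force: 25.2
```

View pics/c4.png

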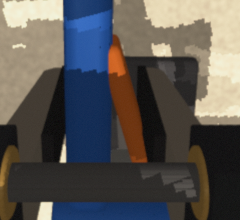

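Trigger tip (crop px 115,40) lies against the grip, so it is home. Release, rise, and turn toward the rotor.

```bash
python3 jog.py '0 0 0 0 0 0;0 0 0 0 0 0;0 0 0 0 0 0;0 0 0 0 0 0;0 0 0 0 0 0;0 0 -0.06 0 0 0;0 0 -0.06 0 0 0;0 0 -0.06 0 0 0;0 0 -0.02 0 0 0' 0.092 ; python3 - <<'E'
from m import *
s=manip.sense();i=optics.read_camera("wrist");cv2.imwrite("pics/w5.png",i)
print(comps(masks(i)["orange"]),s["tcp_pos"])
d=np.array([.609,.111,.30])-s["tcp_pos"];print("tool delta",Ro.from_rotvec(s["tool_rot"]).inv().apply(d))
E
```

```text
time_s: 6.35
tcp_pos: [0.5135, -0.0862, 0.3054]
tool_rot: [0.388, 3.112, -0.001]
wrist_force: [0.2, 0.7, -0.2]
grip_width: 0.0919
grasp_force: 0.0
[([301, 152, 10, 74, 660], [305.7, 189.6]), ([44, 284, 67, 30, 1207], [78.5, 296.9])] [ 0.51348411 -0.08622764  0.30537468]
tool delta [-0.04416163  0.21463496  0.00570054]
```

```bash
python3 jog.py '-0.011 0.054 0 0 0 0;-0.011 0.054 0 0 0 0;-0.011 0.054 0 0 0 0;-0.011 0.053 0 0 0 0;0 0 0 0 0 0.184;0 0 0 0 0 0.184;0 0 0 0 0 0.184;0 0 0 0 0 0.184;0 0 0 0 0 0.184;0 0 0 0 0 0.184' >/dev/null;  python3 jog.py '0 0 0 0 0 0.184;0 0 0 0 0 0.184;0 0 0 0 0 0;0 0 0 0 0 0' 0.06; python3 - <<'E'
from m import *
s=manip.sense();i=optics.read_camera("wrist");cv2.imwrite("pics/w6.png",i);pickle.dump(s,open("w6.pkl","wb"))
j=optics.read_camera("scene");cv2.imwrite("pics/s6.png",j)
print(s["tcp_pos"],s["joint_positions"].round(2),Ro.from_rotvec(s["tool_rot"]).as_matrix().round(3).tolist())
cv2.imwrite("pics/c6.png",np.hstack([i[:,100:500],cv2.resize(j[200:290,265:345],(400,420),interpolation=cv2.INTER_CUBIC)]))
E
```

```text
time_s: 8.15
tcp_pos: [0.6072, 0.1117, 0.3006]
tool_rot: [-2.376, -2.055, 0.001]
wrist_force: [-0.2, -0.0, -0.6]
grip_width: 0.0605
grasp_force: 0.0
[0.60718555 0.11171376 0.30056521] [ 0.18  0.27  1.55 -0.    1.32  0.32] [[0.144, 0.99, -0.001], [0.99, -0.144, -0.0], [-0.0, -0.001, -1.0]]
```

View pics/c6.png

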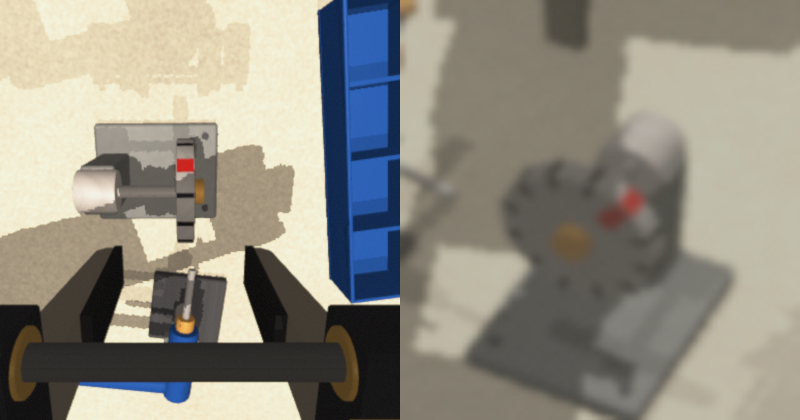

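```bash
cat > r.py <<'E'
from m import *
def hub_from(s,img_rows,col):
    C=cam("wrist",s);R=Ro.from_rotvec(s["tool_rot"]).as_matrix()
    ds=[ray(C,(col,r))[1] for r in img_rows];o=ray(C,(col,1))[0]
    b=ds[0]+ds[1];return o,b
E
python3 - <<'E'
from r import *
s=pickle.load(open("w6.pkl","rb"));C=cam("wrist",s)
i=cv2.imread("pics/w6.png");
o,b=hub_from(s,(139.5,241.5),286);X=o+b*(.12-o[2])/b[2];print("hub bisector",X, "half angle->r",np.linalg.norm(X-o)*np.sin(.5*np.arccos(ray(C,(286,139.5))[1]@ray(C,(286,241.5))[1])))
for r,z in((166,.165),(190,.17),(215,.17)):print(onz(C,(286,r),z))
m=comps(masks(i)["red"],10);print(m)
print("scene red",comps(masks(cv2.imread("pics/s6.png"))["red"],4))
# circle intersection for red mark
yv=np.array([.144,.99,0]);
Xh=X
p=m[0][1];o,d=ray(C,p);q=lambda v:np.array([v@yv,v[2]])
a=q(o-Xh);e=q(d);A=e@e;B=2*a@e;c=a@a-.0025;t=(-B-np.sqrt(max(0,B*B-4*A*c)))/2/A;u=a+t*e;print("red y,z",u,"angle from top toward -y",np.degrees(np.arctan2(-u[0],u[1])))
print("tool delta to hub",Ro.from_rotvec(s["tool_rot"]).inv().apply(X-s["tcp_pos"]))
# scene check
S=cam("scene");print("scene hub px",proj(S,X+np.array([.018*.99,-.018*.144,0])))
E
```

```text
hub bisector [0.61032977 0.10936365 0.12      ] half angle->r 0.04890596514073781
[0.61452182 0.14027477 0.165     ]
[0.61174971 0.1212194  0.17      ]
[0.60866621 0.09980189 0.17      ]
[([1, 0, 48, 18, 528], [22.6, 6.2]), ([277, 159, 17, 13, 208], [284.8, 164.7])]
scene red [([0, 0, 24, 3, 45], [8.8, 0.6]), ([496, 0, 64, 206, 8034], [537.2, 92.0]), ([509, 57, 3, 3, 4], [510.0, 57.8]), ([508, 61, 4, 3, 6], [509.3, 62.0]), ([507, 65, 3, 5, 7], [507.9, 67.3]), ([523, 159, 4, 4, 7], [524.9, 160.0]), ([543, 199, 2, 4, 4], [543.2, 200.5]), ([390, 233, 15, 3, 30], [398.1, 234.2]), ([130, 260, 5, 5, 14], [131.9, 261.9])]
red y,z [0.15288048 0.0360781 ] angle from top toward -y -76.72176442977117
tool delta to hub [-0.0018113   0.00359724  0.18056297]
scene hub px [298.27023469 253.93757004]
```

```bash
python3 jog.py '-0.002 0.0036 0.04 0 0 0;0 0 0.045 0 0 0;0 0 0.045 0 0 0;0 0 0.029 0 0 0;0 0 0 0 0 0;0 0 0 0 0 0' 0.06; python3 jog.py '0 0 0 0 0 0;0 0 0 0 0 0;0 0 0 0 0 0;0 0 0 0 0 0' 0.01 10; cat > look.py <<'E'
import sys
from r import *
def red(n,box,amin=3):
    i=optics.read_camera(n);h=cv2.cvtColor(i,cv2.COLOR_BGR2HSV);b=i.astype(int)
    m=((b[...,2]>1.7*b[...,1])&(b[...,2]>1.7*b[...,0])&(b[...,2]>45)&((h[...,0]<6)|(h[...,0]>172))).astype(np.uint8)
    k=np.zeros_like(m);x0,y0,x1,y1=box;k[y0:y1,x0:x1]=m[y0:y1,x0:x1];cs=comps(k,amin);cs.sort(key=lambda c:-c[0][4])
    return (cs[0][1],cs[0][0][4]) if cs else None
HUB=np.array([.6103,.1094,.12]);XV=np.array([.9896,-.144,0]);YV=np.array([.144,.9896,0])
def ang():
    s=manip.sense();out=[round(float(s["time_s"]),2)]
    w=red("scene",(275,225,325,285))
    if w:
        C=cam("scene");o,d=ray(C,w[0])
        t=((HUB+.008*XV-o)@XV)/(d@XV);v=o+t*d-HUB;out+=[("face",round(float(np.degrees(np.arctan2(-v@YV,v[2])))),round(1e3*float(np.hypot(v@YV,v[2]))),w[1],w[0])]
    C=cam("wrist",s);w=red("wrist",(240,0,340,330))
    if w:
        o,d=ray(C,w[0]);q=lambda v:np.array([v@YV,v[2]]);a=q(o-HUB);e=q(d);A=e@e;B=2*a@e;c=a@a-.0025;D=B*B-4*A*c
        u=a+(-B-np.sqrt(max(D,0)))/2/A*e;out+=[("rim",round(float(np.degrees(np.arctan2(-u[0],u[1])))),round(1e3*float(D),2),w[1],w[0])]
    print(*out)
if __name__=="__main__": ang()
E
python3 look.py
```

```text
time_s: 9.0
tcp_pos: [0.6115, 0.1094, 0.1435]
tool_rot: [2.379, 2.05, 0.002]
wrist_force: [0.7, -0.3, -0.1]
grip_width: 0.0601
grasp_force: 0.0
time_s: 9.5
tcp_pos: [0.6108, 0.1093, 0.1424]
tool_rot: [2.38, 2.05, 0.0]
wrist_force: [0.4, -0.3, -0.3]
grip_width: 0.0219
grasp_force: 0.0
9.5 ('face', -34, 40, 4, [307.0, 246.2]) ('rim', -39, 8.59, 915, [278.7, 216.1])
```

```bash
python3 jog.py '0 0 0 0 0 0;0 0 0 0 0 0' - 12; python3 jog.py '0.0031 0 0.0002 0 -0.15 0;0.0031 0 0.0002 0 -0.15 0;0.0031 0 0.0002 0 -0.15 0;0.0031 0 0.0002 0 -0.15 0;0.0031 0 0.0002 0 -0.15 0;0.0031 0 0.0002 0 -0.15 0;0 0 0 0 0 0'; python3 look.py
```

```text
time_s: 9.85
tcp_pos: [0.6083, 0.1096, 0.1422]
tool_rot: [-2.378, -2.048, 0.005]
wrist_force: [-10.4, 0.6, 7.3]
grip_width: 0.0158
grasp_force: 12.0
time_s: 10.72
tcp_pos: [0.6106, 0.1262, 0.1314]
tool_rot: [1.821, 1.575, -0.892]
wrist_force: [-10.0, -3.4, -5.6]
grip_width: 0.0161
grasp_force: 12.0
10.72 ('rim', -92, 8.4, 899, [282.8, 216.1])
```

```bash
python3 jog.py '0 -0.003 0 0 0 0;0 0 0 0 0 0' 0.04 >/dev/null; python3 look.py; python3 jog.py '0 0 0 0 0 0;0 0 0 0 0 0' >/dev/null; python3 look.py;python3 jog.py '0 0 0 0 0 0;0 0 0 0 0 0;0 0 0 0 0 0' ; python3 look.py;
```

```text
11.07 ('rim', -90, 8.42, 883, [282.0, 209.9])
11.43 ('rim', -90, 8.46, 905, [283.3, 211.1])
time_s: 11.9
tcp_pos: [0.6101, 0.1259, 0.1345]
tool_rot: [1.826, 1.572, -0.882]
wrist_force: [-0.0, -0.7, 0.4]
grip_width: 0.0395
grasp_force: 0.0
11.9 ('rim', -90, 8.48, 880, [283.6, 211.7])
```

```bash
python3 jog.py '0 0 0 0 0 0;0 0 0 0 0 0;0 0 0 0 0 0;0 0 0 0 0 0' 0.01; python3 jog.py '-0.0031 0 0.0002 0 0.15 0;-0.0031 0 0.0002 0 0.15 0;-0.0031 0 0.0002 0 0.15 0;-0.0031 0 0.0002 0 0.15 0;-0.0031 0 0.0002 0 0.15 0;-0.0031 0 0.0002 0 0.15 0;-0.0031 0 0.0002 0 0.15 0;-0.0031 0 0.0002 0 0.15 0;-0.0031 0 0.0002 0 0.15 0;-0.0031 0 0.0002 0 0.15 0'; python3 jog.py '0 0 0 0 0 0';python3 look.py;python3 jog.py '0 0 0 0 0 0;0 0 0 0 0 0;0 0 0 0 0 0' 0.04 >/dev/null; python3 look.py; python3 jog.py '0 0 0 0 0 0;0 0 0 0 0 0' >/dev/null; python3 look.py;python3 jog.py '0 0 0 0 0 0;0 0 0 0 0 0;0 0 0 0 0 0;0 0 0 0 0 0' ; python3 look.py
```

```text
time_s: 12.5
tcp_pos: [0.6105, 0.1258, 0.1345]
tool_rot: [1.826, 1.572, -0.881]
wrist_force: [1.5, -1.3, -0.3]
grip_width: 0.0161
grasp_force: 12.0
time_s: 13.75
tcp_pos: [0.6068, 0.0977, 0.1402]
tool_rot: [-2.029, -1.748, -0.636]
wrist_force: [-2.5, 8.0, -14.3]
grip_width: 0.0158
grasp_force: 12.0
time_s: 13.88
tcp_pos: [0.6065, 0.0963, 0.1387]
tool_rot: [-2.035, -1.743, -0.631]
wrist_force: [2.3, -1.3, 2.0]
grip_width: 0.0164
grasp_force: 12.0
13.88 ('face', -7, 62, 12, [302.8, 237.4]) ('rim', -6, 8.22, 903, [282.9, 210.7])
14.35 ('face', -27, 56, 16, [308.1, 242.5]) ('rim', -32, 3.16, 496, [285.0, 178.6])
14.7 ('face', -32, 62, 12, [310.5, 242.7]) ('rim', -38, 2.17, 408, [284.2, 171.9])
time_s: 15.3
tcp_pos: [0.606, 0.0983, 0.1391]
tool_rot: [-2.031, -1.749, -0.628]
wrist_force: [-0.1, -0.2, -0.3]
grip_width: 0.0399
grasp_force: 0.0
15.3 ('face', -33, 62, 11, [310.8, 242.9]) ('rim', -39, 2.01, 393, [283.9, 171.1])
```

```bash
python3 jog.py '0 0 0 0 0 0;0 0 0 0 0 0;0 0 0 0 0 0;0 0 0 0 0 0' 0.01; python3 look.py; python3 jog.py '0.0031 0 0.0002 0 -0.16 0;0.0031 0 0.0002 0 -0.16 0;0.0031 0 0.0002 0 -0.16 0;0.0031 0 0.0002 0 -0.16 0;0.0031 0 0.0002 0 -0.16 0;0.0031 0 0.0002 0 -0.16 0;0.0031 0 0.0002 0 -0.16 0;0.0031 0 0.0002 0 -0.16 0;0.0031 0 0.0002 0 -0.16 0;0.0031 0 0.0002 0 -0.16 0'; python3 jog.py '0 0 0 0 0 0';python3 look.py;python3 jog.py '0 0 0 0 0 0;0 0 0 0 0 0;0 0 0 0 0 0' 0.04 >/dev/null; python3 look.py; python3 jog.py '0 0 0 0 0 0;0 0 0 0 0 0' >/dev/null; python3 look.py;python3 jog.py '0 0 0 0 0 0;0 0 0 0 0 0;0 0 0 0 0 0;0 0 0 0 0 0' ; python3 look.py
```

```text
time_s: 15.9
tcp_pos: [0.6068, 0.0982, 0.1391]
tool_rot: [-2.032, -1.75, -0.63]
wrist_force: [5.3, 1.2, -2.8]
grip_width: 0.0157
grasp_force: 12.0
15.9 ('face', -33, 62, 11, [310.9, 243.0]) ('rim', -39, 2.0, 389, [282.5, 171.1])
time_s: 17.25
tcp_pos: [0.6105, 0.1264, 0.1344]
tool_rot: [1.75, 1.507, -0.959]
wrist_force: [2.5, -10.0, -8.5]
grip_width: 0.016
grasp_force: 12.0
time_s: 17.38
tcp_pos: [0.6106, 0.1267, 0.1312]
tool_rot: [1.746, 1.512, -0.961]
wrist_force: [4.1, 0.2, -4.0]
grip_width: 0.0159
grasp_force: 12.0
17.38 ('rim', -127, 2.44, 465, [283.3, 170.1])
17.85 ('rim', -108, 5.99, 747, [283.8, 185.0])
18.2 ('rim', -106, 6.56, 790, [283.8, 190.6])
time_s: 18.8
tcp_pos: [0.6101, 0.1254, 0.1339]
tool_rot: [1.754, 1.51, -0.958]
wrist_force: [0.3, -0.5, 0.2]
grip_width: 0.0398
grasp_force: 0.0
18.8 ('rim', -105, 6.67, 793, [283.7, 191.6])
```

```bash
python3 jog.py '0 0 0 0 0 0;0 0 0 0 0 0;0 0 0 0 0 0;0 0 0 0 0 0' 0.01 >/dev/null; python3 jog.py '-0.003 0 0.0002 0 0.145 0;-0.003 0 0.0002 0 0.145 0;-0.003 0 0.0002 0 0.145 0;-0.003 0 0.0002 0 0.145 0;0 0 0 0 0 0;0 0 0 0 0 0;0 0 0 0 0 0'; python3 look.py
```

```text
time_s: 20.27
tcp_pos: [0.609, 0.1154, 0.142]
tool_rot: [2.143, 1.846, -0.461]
wrist_force: [3.5, -7.0, -0.7]
grip_width: 0.0158
grasp_force: 12.0
20.27 ('rim', -72, 6.63, 778, [282.7, 190.5])
```

```bash
python3 jog.py '0 0 0 0 0 0;0 0 0 0 0 0' - 15; python3 look.py; python3 -c "
from bench import manip, optics
print(manip.sign_off())"
```

```text
time_s: 20.62
tcp_pos: [0.609, 0.1155, 0.1419]
tool_rot: [2.142, 1.847, -0.461]
wrist_force: [2.7, -7.0, -0.7]
grip_width: 0.016
grasp_force: 15.0
20.62 ('rim', -73, 6.6, 779, [282.7, 190.5])
the job is handed in; nothing more can be done
None
```

I handed the job in at about 21 s: I squeezed the trigger home and let it spring back, then found the rotor's heavy side from its two sticking points (red mark at -39° and -105°). The rotor is held still in the fingers at the midpoint (red mark at about -72°) with 15 N of grip. The hand-in returned no verdict, and I did not re-measure the bystanders at the end, though the arm never worked near them.

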